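# Load a strap anode into the drill jig under its leaf spring

### The job

The zinc strap anode lying in the mouth of the drill jig is to be loaded for drilling. With closed fingertips on its near strap end, press it down hard until the jig's sprung bed is down, and keep it pressed while you slide it along the guide rails, so that it slips under the leaf spring instead of ramming the spring's lip, until its far strap end butts against the end stop and the leaf spring holds it down; then let go and move clear. Do not pick the anode up, and leave the other things on the cart, and the starter's push button, alone.

Things in the scene. Friction and masses are not known exactly. Their poses are not given: they have to be found in the camera images.
- jig: drill jig for strap anodes, bolted to the cart top (z = 0), never moves. Origin on the cart top, straight below the centre of an anode that is fully home. Its x axis is the sliding direction, from the open mouth (near the robot) to the end stop; y across, z up. Dark base plate 290 x 120 x 12 mm, jig x -177 to +112 mm.
- channel_mouth (a point): open near end of the channel, at jig (-170, 0, 32) mm. Two guide rails run along jig x from -175 to +95 mm, inner faces at y = +-26.5 mm, each 10 mm wide, tops 32 mm above the cart. Between them the sprung bed, a bright plate 46 mm wide, x -170 to +85 mm.
- end_stop (a point): middle of the end stop's face, at jig (85, 0, 20) mm, under the bush plate; the anode's far strap end butts against it when home.
- drill_bush (a point): top of the drill bush, at jig (83, 0, 52) mm, in the bush plate: a bridge over jig x +50 to +95 mm, y +-48 mm, underside 36 and top 46 mm above the cart, with the leaf spring's clamp bar and screws on it up to 58 mm high.
- bed (a joint): how far the sprung bed is pressed down, m: 0 raised (bed top 26 mm above the cart), 0.008 fully down on its stop (bed top 18 mm). With the anode on it, it begins to sink at about 4 N and is fully down at about 11 N of pressing (give or take 2 N). It stays level wherever it is pressed and springs up when let go.
- leaf (a joint): lift of the leaf spring, rad: 0 free, about 0.065 with an anode under it. It then presses the anode down with about 15 N, which is enough to keep the bed down. Negative: lip rammed by a block that stands too high, and bent down (beyond -0.02 it is spoilt).
- leaf_low (a point): lowest line of the leaf spring, a dark spring blade 24 mm wide and 2 mm thick, clamped on the bush plate at jig x = +56 mm and reaching back over the bed towards the mouth. With the leaf free it is at jig (12, 0, 37) mm. Sliding the anode under it takes up to about 15 N of forward push.
- leaf_tip (a point): front edge of the leaf's upturned lip, at jig (-3, 0, 44) mm when free; underside of the lip there 43.5 mm above the cart. The zinc block's top is 48 mm above the cart with the bed raised: its front face then runs against the lip and jams. With the bed fully down it is 40 mm: the block then slips under the lip and lifts the leaf.
- anode: anode to load, 0.7 kg, flat on the bed between the rails, 55 to 85 mm short of home, its x (length) along jig x. Origin: centre of its underside. Zinc block 80 x 50 mm at the foot, 22 mm high, long sides drawn in 3 mm and end faces 1.5 mm to the top; a steel strap 170 x 30 x 5 mm runs through its foot, flush below, sticking out 45 mm at each end. Home: origin over jig origin, 18 mm above the cart.
- anode_tail (a point): top face of the anode's near strap end, midway along the part that sticks out: (-62.5, 0, 5) mm in the anode's frame; 31 mm above the cart with the bed raised, 23 mm with it down. The block's near end face, against which fingertips standing on the strap push, is 22.5 mm further along the anode's +x.
- switch (a joint): the starter housing's push button: 0 out, 0.005 m pressed in. Leave alone.
- starter: bystander, fixed: squat round grey starter housing 78 mm in diameter (110 mm over its lugs), 52 mm high, black push button on top up to 73 mm. Origin at the centre of its underside.
- connector: bystander, loose: blue anodized fuel connector lying on its side, 65 mm long, 26 mm thick at its hexagon. Origin on the cart top below its hexagon.
- primer_fitting: bystander, loose: upright yellow plastic primer bulb fitting, 40 mm flange, 52 mm high. Origin at the centre of its underside.
- spare_anode: bystander, loose: a second strap anode of the same form, lying on the cart beside the jig. Origin as for the first.
Mind the look-alikes: they are no part of the job. Leave any purple or yellow look-alike of the anode alone.

How it is judged:
By the outcome, as a careful person would: the job done as asked, in the order asked, and still so for the second after the job is handed in, with the robot touching nothing.
It also fails if it takes over 35 s, if anything falls off the work surface, if the arm or the gripper's body presses on something with over 40 N, if the wrist force passes 120 N, or if a joint passes its speed limit or range.

### The arm

A 6-joint arm with a two-finger parallel gripper is mounted at the origin on the work surface. World frame = base frame: x ahead of the robot, y to its left, z up, the work surface at z = 0. Lengths are in mm, angles in rad, forces in N, time in s.
With the tool pointing down it reaches from about 275 to 750 mm from the base axis. Payload 10.2 kg.
Tool frame: the origin (TCP) lies midway between the tips of the shut fingers; the grasp point (between the pads) lies 19 mm behind it; z points along the fingers, y is the line along which they close (so a half turn about z gives the same grasp; the last joint's range is limited). The gripper opens to 85 mm and grips with 20 to 120 N. Pads are 22 mm wide; open, the fingers measure 114 mm over their backs; the gripper's body (76 mm by 85 mm) begins 54 mm behind the grasp point. The pads swing forward as they close: fully open they stand 13 mm farther back than shut.
Start: joints at [0.888, 0.313, 1.498, -0, 1.331, -0.223], TCP at [232.992, 470.474, 231.294] pointing down, gripper open.
Joint ranges: [-2.94, 2.94], [-0.97, 2.17], [0.19, 2.56], [-1.23, 4.37], [0.02, 3.11], [-2.88, 2.88]. Speed limits (rad/s): [2.39, 2.39, 3.01, 3.14, 3.14, 3.14].

### API

Orientations are given as a unit quaternion [w, x, y, z].
In Python, from rig import ctrl gives the robot as it stands.
- The arm moves only by the tool send_rows, never from a script. Its argument "targets" is a list of rows, each an object with "offset": the shift along the world's x, y, z in cm, a list of three; "spin": the turn about the world's z in rad. A call has 1 to 8 rows; each row is the pose to reach, as a shift and turn from the pose commanded when the call began; what a row does not reach only later rows make up. A row lasts 1/12 s, in which the tool goes at most 41.7 mm and 7.16 degrees, less where a joint would pass 70% of its speed; a pose out of reach is approached as far as the arm can. A call with a gripper value outside its range is refused whole. "grip" is the opening, from 0 (shut) to 1 (fully open), set as the call begins (left out, the last holds). The fingers move at their own pace and stop on an object; "squeeze" is the grip in N (left out, the last holds). Time passes only in rows, so rows that repeat a pose let the fingers close. It gives the time, the measured TCP pose, the force, the opening and the grip force at its end, in the units of the state.
- ctrl.sense(): the state, without advancing time (a new reading comes with each control period).
- ctrl.capture(name): name is "scene" or "side" or "wrist"; returns (picture, depth): 384x512x3 uint8, red, green, blue; 384x512 float32, mm along the optical axis (not along the pixel's ray), 0 where there is no reading.
- ctrl.calibration(name): a dict with "fx", "fy", "cx", "cy" (pixels), "k1" (the pictures are not rectified: a ray, as slopes to the right and down, at radius r is drawn at 1 + k1 r^2 times it, then the intrinsics apply), "view" (4x4, takes a point from world to camera coordinates); the wrist camera has in their place "mount" (4x4, takes a point from camera to tool coordinates, whose origin is the TCP and whose axes are the flange's). Camera axes: x right, y down, z forward; pixel columns grow to the right and rows downward; lengths in mm; the calibration is good to about 2 mm. A picture is of the moment at which its call begins: read the wrist's pose just before it. calibration takes no time and is no camera call.
- ctrl.finish_job(): hands the job in; it is judged then, once.
Trained networks look in the newest picture that a camera, given by its name, has taken for a name from the list of things; names that differ only in an ending like _2 or _b are one class to them, and where a whole thing is asked for, a point or a joint stands for the part that bears it (a point fixed in the world has none). Each returns a list of dicts, best first, with "conf" (0 to 1); they miss things now and then, are a little off and sometimes report something else, mostly with a low value. They report only what shows in the picture. A call takes as long as a camera call. They do not tell look-alikes from the thing itself.
- ctrl.search_frame(camera, query): "box" ([left, top, right, bottom] in pixels, round what is visible of it).
- ctrl.place_of(camera, query): "uv" ([column, row] in pixels: a listed point, or the origin of a listed thing).
The state is a dict: "time_s": time; "joints": joint angles; "dq": joint speeds; "tau": joint torques, N m; "eef_pos": TCP position; "ee_rot": TCP orientation; "force": force on the tool from outside, world axes, zero at the start; "wrist_torque": the same for the moment, N m; "grip_width": opening from 0.0 (shut) to 1.0 (fully open); "grip_force": force on a finger pad.
Only numpy, scipy, OpenCV 4.12 (cv2) and the standard library are available. Lean on these libraries where they do the work, as an engineer would, in place of code of your own. Each camera call takes 0.05 s, during which the arm holds its last target. There are 200 camera calls.

## Working session

There is one attempt and no reset: what is moved stays moved. The work goes in short steps, Python scripts to look and compute and a tool call to move; the robot and the scene stay as the last step left them, time stands still between calls to the robot, and variables do not carry over. Pictures are saved under pics/ and viewed, at most 10 in all, crops included, and the job is handed in when it is done.

Besides the shell and the picture viewer there is one more tool, called after ">>>" by a JSON object that holds its "op" and its "data", one argument or row to a line. send_rows: Moves the arm, as the interface text tells. Its arguments: {"type":"object","properties":{"targets":{"type":"array"},"grip":{"type":"number"},"squeeze":{"type":"number"}},"required":["targets"]}

```bash
mkdir -p pics
cat > h.py <<'E'
import numpy as np, cv2
from scipy.spatial.transform import Rotation as R
from rig import ctrl
def ray(cam,uv,st=None):
    c=ctrl.calibration(cam)
    p=np.array([(uv[0]-c['cx'])/c['fx'],(uv[1]-c['cy'])/c['fy']]);q=p.copy()
    for _ in range(20): q=p/(1+c['k1']*(q@q))
    d=np.array([q[0],q[1],1.])
    if 'view' in c: T=np.linalg.inv(np.array(c['view']))
    else:
        T=np.eye(4);w,x,y,z=st['ee_rot'];T[:3,:3]=R.from_quat([x,y,z,w]).as_matrix();T[:3,3]=st['eef_pos'];T=T@np.array(c['mount'])
    return T[:3,3],T[:3,:3]@d
def atz(cam,uv,z,st=None):
    o,d=ray(cam,uv,st);return o+d*(z-o[2])/d[2]
E
python3 - <<'E'
from h import *
print(ctrl.sense())
ims=[]
Z={'channel_mouth':32,'drill_bush':52,'end_stop':20,'leaf_tip':44,'leaf_low':37,'anode_tail':31,'anode':26,'spare_anode':0,'starter':0,'connector':0,'primer_fitting':0,'jig':0}
for cam in ['scene','side']:
    im,d=ctrl.capture(cam);cv2.imwrite(f'pics/{cam}0.png',im[...,::-1])
    for n,z in Z.items():
        for r in ctrl.place_of(cam,n)[:2]: print(cam,n,np.round(r['uv']),round(r['conf'],2),np.round(atz(cam,r['uv'],z)))
E
```

```text
{'time_s': 0.0, 'joints': array([ 8.87602051e-01,  3.13445804e-01,  1.49844852e+00,  3.64905278e-05,
        1.33096197e+00, -2.23423306e-01]), 'dq': array([-6.32800078e-04, -4.11712494e-05,  8.02573226e-04,  4.49858463e-04,
       -2.52630961e-04, -4.17181576e-04]), 'tau': array([ 1.13541981e-03, -4.12258673e+01, -2.59743172e+01, -4.51549795e-05,
        3.95024166e-03,  9.70243320e-06]), 'eef_pos': array([232.81675136, 470.27542823, 230.73290725]), 'ee_rot': array([-2.92630812e-04,  2.27870208e-01,  9.73691311e-01, -5.60246269e-04]), 'force': array([-0.51443648,  0.03678368, -0.02395703]), 'wrist_torque': array([-0.01910718, -0.05604146,  0.02244397]), 'grip_force': 0.0, 'grip_width': 0.9940331732275465}
scene channel_mouth [282. 161.] 0.68 [ 456. -109.   32.]
scene drill_bush [206. 218.] 0.68 [701. -29.  52.]
scene end_stop [206. 225.] 0.69 [698. -40.  20.]
scene leaf_tip [234. 195.] 0.48 [615. -61.  44.]
scene leaf_low [227. 200.] 0.56 [632. -62.  37.]
scene anode_tail [285. 133.] 0.96 [ 381. -197.   31.]
scene anode_tail [196. 115.] 0.77 [ 532. -393.   31.]
scene anode [286. 121
[... 223 characters left out ...]
   0.]
scene connector [229. 203.] 0.31 [614. -87.   0.]
scene jig [239. 212.] 0.81 [611. -50.   0.]
side channel_mouth [209. 247.] 0.89 [ 455. -109.   32.]
side channel_mouth [190. 210.] 0.7 [464.   3.  32.]
side drill_bush [288. 178.] 0.66 [698. -33.  52.]
side end_stop [287. 187.] 0.87 [702. -30.  20.]
side leaf_low [267. 200.] 0.69 [626. -56.  37.]
side anode_tail [365. 262.] 0.87 [ 707. -295.   31.]
side anode_tail [227. 235.] 0.59 [502. -98.  31.]
side anode [247. 217.] 0.93 [566. -71.  26.]
side anode [398. 265.] 0.85 [ 763. -332.   26.]
side spare_anode [302. 274.] 0.71 [ 597. -239.   -0.]
side starter [224. 165.] 0.88 [616. 142.   0.]
side connector [191. 205.] 0.66 [479.  47.   0.]
```

Run:
```python
import cv2
a=cv2.imread('pics/scene0.png');b=cv2.imread('pics/side0.png')
cv2.imwrite('pics/s1.png',cv2.resize(a[80:330,80:400],(768,600),interpolation=3))
cv2.imwrite('pics/s2.png',cv2.resize(b[120:320,150:420],(800,593),interpolation=3))
```

```text
(no output)
```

View pics/s1.png

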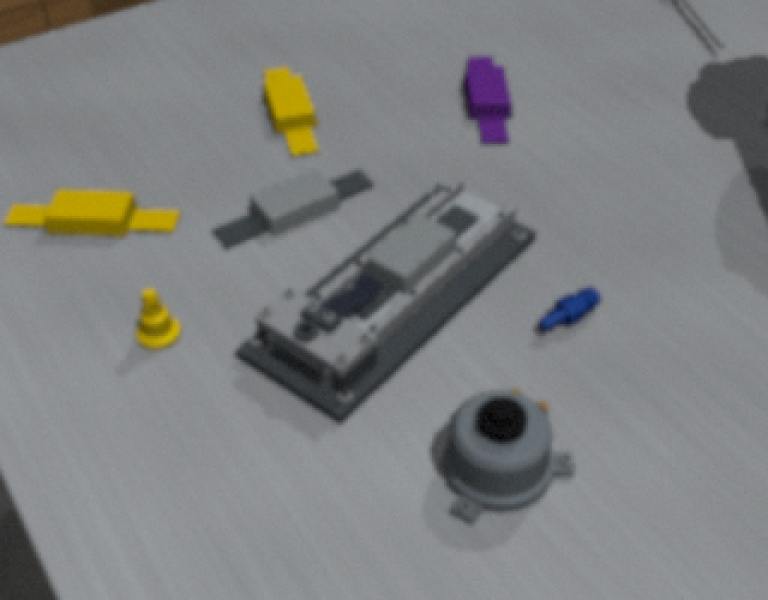

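View pics/s2.png

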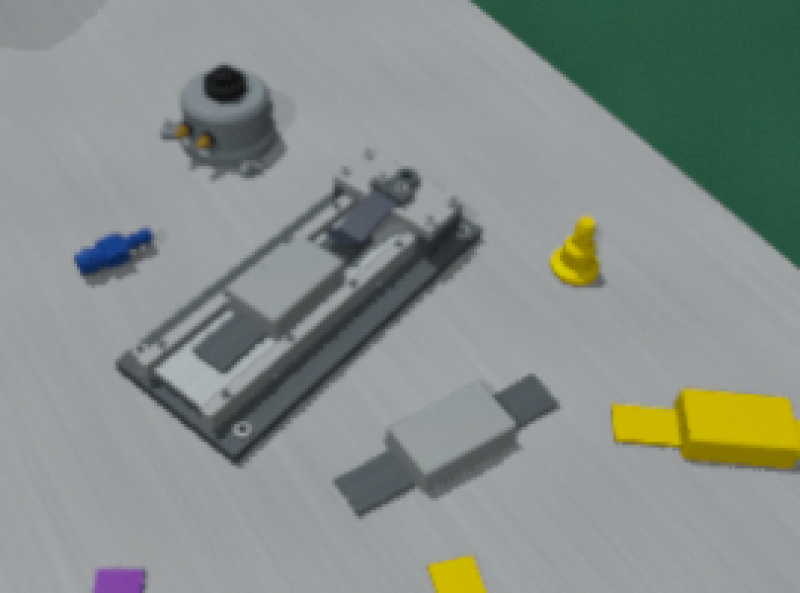

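The jig runs from its mouth at about (456,-109) to the bush at about (700,-31), a yaw of about 0.31 rad. The grey anode in it is about 60 mm short of home: block at crop (285,275) in the side view, leaf spring ahead of it. Its near strap end is at about (501,-96). The second grey anode beside the jig is the spare; the yellow and purple ones are look-alikes. I'll move above the tail with the fingers shut.

>>> {"op": "send_rows", "data": {
  "targets": [
    {"offset": [13, -28, -1], "spin": 0.4},
    {"offset": [13, -28, -1], "spin": 0.4},
    {"offset": [13, -28, -1], "spin": 0.4},
    {"offset": [13, -28, -1], "spin": 0.4},
    {"offset": [13, -28, -1], "spin": 0.4},
    {"offset": [13, -28, -1], "spin": 0.4},
    {"offset": [13, -28, -1], "spin": 0.4},
    {"offset": [13, -28, -1], "spin": 0.4}
  ],
  "grip": 0
}}

```text
time_s: 1.97
eef_pos: [363.7, 188.0, 221.4]
ee_rot: [0.0, 0.03, 1.0, -0.0]
force: [0.5, 0.0, 0.1]
grip_width: -0.003
grip_force: 0.0
```

>>> {"op": "send_rows", "data": {
  "targets": [
    {"offset": [12, -28.5, -5], "spin": 0.37},
    {"offset": [12, -28.5, -5], "spin": 0.37},
    {"offset": [12, -28.5, -5], "spin": 0.37},
    {"offset": [12, -28.5, -5], "spin": 0.37},
    {"offset": [12, -28.5, -5], "spin": 0.37},
    {"offset": [12, -28.5, -5], "spin": 0.37},
    {"offset": [12, -28.5, -5], "spin": 0.37},
    {"offset": [12, -28.5, -5], "spin": 0.37}
  ]
}}

```text
time_s: 2.63
eef_pos: [482.5, -94.5, 171.5]
ee_rot: [0.0, -0.154, 0.988, -0.0]
force: [1.0, -0.1, 0.6]
grip_width: -0.005
grip_force: 0.0
```

Run:
```python
from h import *
st=ctrl.sense();print(st['time_s'],st['eef_pos'],st['ee_rot'],st['force'],st['grip_width'])
im,d=ctrl.capture('wrist');cv2.imwrite('pics/w1.png',im[...,::-1])
Z={'channel_mouth':32,'drill_bush':52,'leaf_tip':44,'leaf_low':37,'anode_tail':31,'anode':26,'jig':0}
for n,z in Z.items():
    for r in ctrl.place_of('wrist',n)[:2]: print(n,np.round(r['uv']),round(r['conf'],2),np.round(atz('wrist',r['uv'],z,st),1))
```

```text
2.6333 [482.46521987 -94.45460434 171.47274545] [ 1.94311258e-04 -1.54300721e-01  9.88023908e-01 -7.92217094e-05] [ 1.02808941 -0.1022836   0.60810373] -0.004783787505126739
channel_mouth [243. 136.] 0.58 [ 450.6 -111.2   32. ]
drill_bush [244. 317.] 0.44 [614.6 -58.7  52. ]
leaf_tip [245. 312.] 0.77 [613.7 -58.1  44. ]
anode_tail [ 34. 311.] 0.89 [ 699.4 -274.3   31. ]
anode_tail [245. 197.] 0.58 [503.6 -93.3  31. ]
anode [  9. 331.] 0.92 [ 745.6 -305.6   26. ]
```

View pics/w1.png

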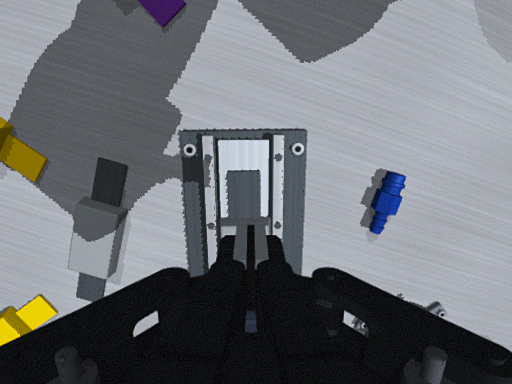

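The wrist view shows the channel running straight down the picture, centred near column 244. The strap end is at row 171 and the block's near face at about row 218. I'll work out those positions.

Run:
```python
from h import *
st=ctrl.sense()
im=cv2.imread('pics/w1.png');g=cv2.cvtColor(im,6)
for r in (145,160,185,205,225): print(r,g[r,180:310:2])
for uv,z in [((244,171),31),((244,218),31),((243.5,218),48),((244,140),26)]: print(uv,z,atz('wrist',uv,z,st).round(1))
```

```text
145 [ 69  78  67 168 183 183 181  90  41  36  39 109 178 179 179 193 180  78
  24 191 204 203 201 197 199 204 206 209 215 200 202 204 209 214 203 204
 205 214 216 215 209 212 212 213 212  27  54 188 186 187 202 210  93  85
  90  54  86 193 199 180 218 195  89 120 181]
160 [ 93  41  43  41  44  41  41  44  40  43  37  49  96  82  75  98 201  88
  33  87 206 201 202 200 197 203 204 203 209 209 203 203 205 215 208 203
 203 212 214 211 207 211 211 215 149  27  67 199 101  86 116 215  77  88
  87  90  93  88  94  90  90  95  84 131 171]
185 [180  91  65  84  80  77  75  80  75  73  37  38  80  92  87 180 191 175
  78  27 212 206 184 113  70  81  81  73  78  83  76  84  85  85  82  77
  78  80  86  78 140 214 211 212 147  36  74 188 186 193 206 196  79  86
  88  95  87  89  91  91  82  86  92 170 169]
205 [183 113  83  77  76  81  79  71  82  79  37  40  43 179 180 181 187 184
  84  25 134 210 202 201  95  79  86  78  82  78  89  82  84  84  84  76
  81  82  88  77 135 212 214 216 105  31  84 188 191 194 195 190  78  81
  87  87  88  83  87  85  86  88 121 170 173]
225 [175 181 181  67  78  86  85  78  78  79  79  38  37  83  75  75  78 137
  74  42  65  77  87  86  72  84  89  91  80  71  73  72  79  72  27  20
  15  48  79  77  73  79  80 115 105  79  99  88  77  83  82 170  86  84
  87  89  81  86  88  92  90  87 183 176 171]
(244, 171) 31 [479.9 -98.1  31. ]
(244, 218) 31 [523.3 -84.3  31. ]
(243.5, 218) 48 [517.1 -86.4  48. ]
(244, 140) 26 [ 453.7 -106.5   26. ]
```

>>> {"op": "send_rows", "data": {
  "targets": [
    {"offset": [2.3, 0.2, -4], "spin": 0},
    {"offset": [2.3, 0.2, -8], "spin": 0},
    {"offset": [2.3, 0.2, -11], "spin": 0},
    {"offset": [2.3, 0.2, -12.8], "spin": 0},
    {"offset": [2.3, 0.2, -13.3], "spin": 0},
    {"offset": [2.3, 0.2, -13.5], "spin": 0},
    {"offset": [2.3, 0.2, -13.5], "spin": 0}
  ]
}}

```text
time_s: 3.62
eef_pos: [505.6, -90.1, 37.7]
ee_rot: [0.001, -0.155, 0.988, -0.0]
force: [-0.3, 0.5, 0.3]
grip_width: -0.002
grip_force: 0.0
```

Run:
```python
from h import *
a,_=ctrl.capture('scene');b,_=ctrl.capture('side')
a=cv2.resize(a[140:250,180:310],(650,550),interpolation=2)[...,::-1]
b=cv2.resize(b[150:280,180:330],(635,550),interpolation=2)[...,::-1]
cv2.imwrite('pics/t2.png',cv2.resize(np.hstack([a,b]),(800,342)))
```

```text
(no output)
```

View pics/t2.png

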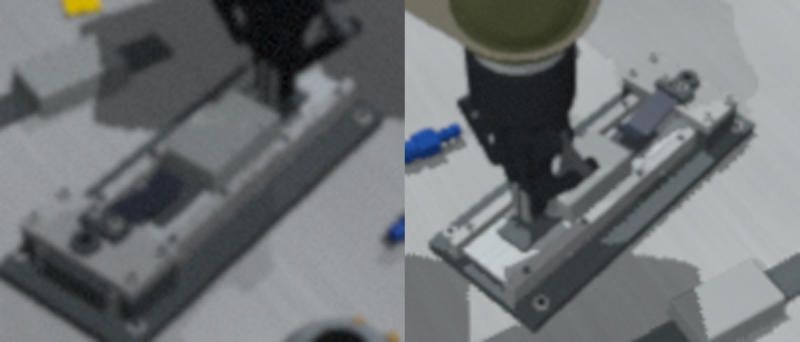

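Both pictures show the shut fingertips standing over the near strap end, between the rails and just behind the block. Now I'll press down.

>>> {"op": "send_rows", "data": {
  "targets": [
    {"offset": [0, -0.1, -0.4], "spin": 0},
    {"offset": [0, -0.1, -0.7], "spin": 0},
    {"offset": [0, -0.1, -1.0], "spin": 0},
    {"offset": [0, -0.1, -1.2], "spin": 0},
    {"offset": [0, -0.1, -1.4], "spin": 0},
    {"offset": [0, -0.1, -1.5], "spin": 0},
    {"offset": [0, -0.1, -1.5], "spin": 0}
  ]
}}

```text
time_s: 4.3
eef_pos: [505.7, -91.6, 22.9]
ee_rot: [0.001, -0.155, 0.988, -0.001]
force: [-3.0, 1.2, 13.2]
grip_width: 0.002
grip_force: 6.6
```

>>> {"op": "send_rows", "data": {
  "targets": [
    {"offset": [0, 0, -0.1], "spin": 0},
    {"offset": [0, 0, -0.2], "spin": 0},
    {"offset": [0, 0, -0.2], "spin": 0},
    {"offset": [0, 0, -0.2], "spin": 0}
  ]
}}

```text
time_s: 4.63
eef_pos: [506.5, -92.2, 22.7]
ee_rot: [0.002, -0.155, 0.988, -0.001]
force: [-8.1, 0.5, 30.8]
grip_width: 0.003
grip_force: 15.6
```

>>> {"op": "send_rows", "data": {
  "targets": [
    {"offset": [0.2, 0.06, 0], "spin": 0},
    {"offset": [0.4, 0.12, 0], "spin": 0},
    {"offset": [0.6, 0.18, 0], "spin": 0},
    {"offset": [0.8, 0.25, 0], "spin": 0},
    {"offset": [1.0, 0.31, 0], "spin": 0},
    {"offset": [1.2, 0.37, 0], "spin": 0},
    {"offset": [1.4, 0.43, 0], "spin": 0},
    {"offset": [1.5, 0.46, 0], "spin": 0}
  ]
}}

```text
time_s: 5.3
eef_pos: [521.9, -87.9, 22.8]
ee_rot: [0.002, -0.155, 0.988, -0.002]
force: [-7.2, -2.2, 29.1]
grip_width: -0.003
grip_force: 14.7
```

>>> {"op": "send_rows", "data": {
  "targets": [
    {"offset": [0.25, 0.08, 0], "spin": 0},
    {"offset": [0.5, 0.15, 0], "spin": 0},
    {"offset": [0.75, 0.23, 0], "spin": 0},
    {"offset": [1.0, 0.31, 0], "spin": 0},
    {"offset": [1.2, 0.38, 0], "spin": 0},
    {"offset": [1.4, 0.44, 0], "spin": 0},
    {"offset": [1.6, 0.5, 0], "spin": 0},
    {"offset": [1.8, 0.56, 0], "spin": 0}
  ]
}}

```text
time_s: 5.97
eef_pos: [539.1, -82.4, 22.8]
ee_rot: [0.001, -0.155, 0.988, -0.002]
force: [-8.8, -3.6, 29.4]
grip_width: -0.001
grip_force: 15.2
```

Run:
```python
from h import *
a,_=ctrl.capture('scene');b,_=ctrl.capture('side')
a=cv2.resize(a[140:250,180:310],(650,550),interpolation=2)[...,::-1]
b=cv2.resize(b[150:280,180:330],(635,550),interpolation=2)[...,::-1]
cv2.imwrite('pics/t3.png',cv2.resize(np.hstack([a,b]),(800,342)))
```

```text
(no output)
```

View pics/t3.png

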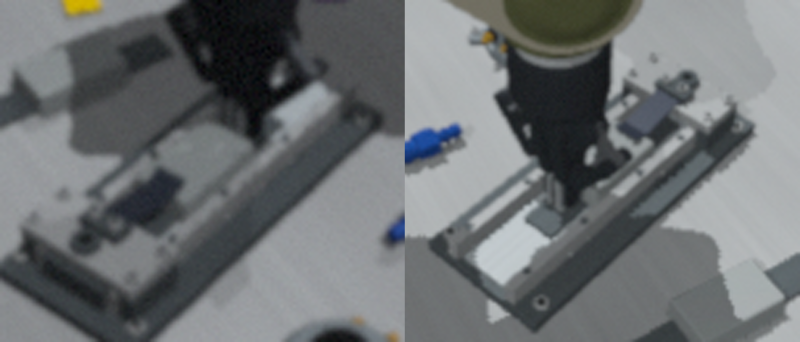

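The block's front is just entering under the leaf's lip, and the anode is moving with the fingers. I'll continue.

>>> {"op": "send_rows", "data": {
  "targets": [
    {"offset": [0.2, 0.06, 0], "spin": 0},
    {"offset": [0.4, 0.12, 0], "spin": 0},
    {"offset": [0.6, 0.18, 0], "spin": 0},
    {"offset": [0.8, 0.25, 0], "spin": 0},
    {"offset": [1.0, 0.31, 0], "spin": 0},
    {"offset": [1.2, 0.37, 0], "spin": 0},
    {"offset": [1.4, 0.43, 0], "spin": 0},
    {"offset": [1.6, 0.49, 0], "spin": 0}
  ]
}}

```text
time_s: 6.73
eef_pos: [554.2, -77.7, 22.8]
ee_rot: [-0.0, -0.155, 0.988, -0.001]
force: [-15.0, -5.6, 32.8]
grip_width: 0.0
grip_force: 21.3
```

>>> {"op": "send_rows", "data": {
  "targets": [
    {"offset": [0.2, 0.06, 0], "spin": 0},
    {"offset": [0.4, 0.12, 0], "spin": 0},
    {"offset": [0.6, 0.18, 0], "spin": 0},
    {"offset": [0.8, 0.25, 0], "spin": 0},
    {"offset": [1.0, 0.31, 0], "spin": 0}
  ]
}}

```text
time_s: 7.15
eef_pos: [564.2, -74.5, 22.8]
ee_rot: [-0.0, -0.155, 0.988, -0.001]
force: [-15.1, -4.5, 31.7]
grip_width: 0.004
grip_force: 20.9
```

>>> {"op": "send_rows", "data": {
  "targets": [
    {"offset": [0.15, 0.05, 0], "spin": 0},
    {"offset": [0.3, 0.09, 0], "spin": 0},
    {"offset": [0.45, 0.14, 0], "spin": 0},
    {"offset": [0.6, 0.18, 0], "spin": 0}
  ]
}}

```text
time_s: 7.48
eef_pos: [568.6, -73.1, 22.8]
ee_rot: [-0.002, -0.155, 0.988, -0.001]
force: [-30.4, -10.7, 42.3]
grip_width: -0.004
grip_force: 26.9
```

>>> {"op": "send_rows", "data": {
  "targets": [
    {"offset": [0.06, 0.02, 0.15], "spin": 0},
    {"offset": [0.06, 0.02, 0.15], "spin": 0},
    {"offset": [0.06, 0.02, 0.15], "spin": 0}
  ]
}}

```text
time_s: 7.73
eef_pos: [568.6, -73.0, 22.9]
ee_rot: [-0.003, -0.155, 0.988, -0.001]
force: [-21.7, -9.8, 26.2]
grip_width: -0.006
grip_force: 21.2
```

Run:
```python
from h import *
a,_=ctrl.capture('scene');b,_=ctrl.capture('side')
a=cv2.resize(a[150:250,180:290],(600,550),interpolation=2)[...,::-1]
b=cv2.resize(b[150:260,200:330],(650,550),interpolation=2)[...,::-1]
cv2.imwrite('pics/t4.png',cv2.resize(np.hstack([a,b]),(800,352)))
```

```text
(no output)
```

View pics/t4.png

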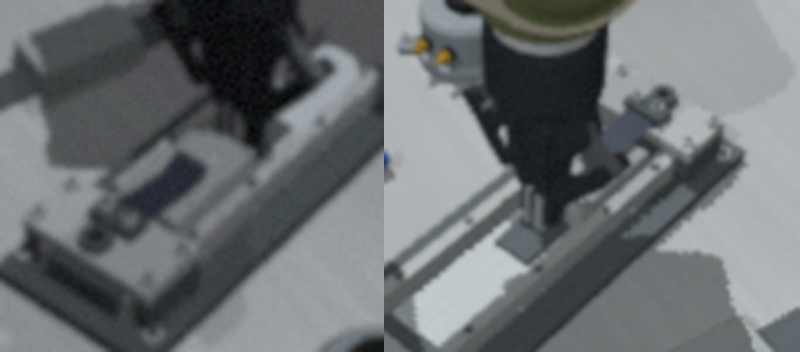

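>>> {"op": "send_rows", "data": {
  "targets": [
    {"offset": [0.1, 0.03, 0], "spin": 0},
    {"offset": [0.17, 0.05, 0], "spin": 0},
    {"offset": [0.17, 0.05, 0], "spin": 0},
    {"offset": [0.17, 0.05, 0], "spin": 0}
  ]
}}

```text
time_s: 8.17
eef_pos: [568.6, -73.0, 22.9]
ee_rot: [-0.005, -0.155, 0.988, -0.001]
force: [-30.6, -13.9, 32.1]
grip_width: -0.002
grip_force: 24.9
```

It is butted against the stop: no movement under a 33 N push. I'll ease the push off, then lift away.

>>> {"op": "send_rows", "data": {
  "targets": [
    {"offset": [-0.12, -0.04, 0.05], "spin": 0},
    {"offset": [-0.2, -0.07, 0.1], "spin": 0},
    {"offset": [-0.2, -0.07, 0.1], "spin": 0}
  ]
}}

```text
time_s: 8.42
eef_pos: [568.5, -73.0, 23.0]
ee_rot: [-0.002, -0.155, 0.988, -0.001]
force: [-14.9, -8.4, 15.4]
grip_width: 0.001
grip_force: 15.9
```

>>> {"op": "send_rows", "data": {
  "targets": [
    {"offset": [-0.08, -0.04, 0.1], "spin": 0},
    {"offset": [-0.1, -0.05, 0.25], "spin": 0},
    {"offset": [-0.15, -0.05, 0.6], "spin": 0},
    {"offset": [-0.3, -0.1, 1.5], "spin": 0},
    {"offset": [-0.6, -0.2, 4], "spin": 0},
    {"offset": [-1.5, -0.5, 8], "spin": 0},
    {"offset": [-4, -1.2, 12], "spin": 0},
    {"offset": [-6, -2, 15], "spin": 0}
  ]
}}

```text
time_s: 9.08
eef_pos: [510.7, -90.7, 173.6]
ee_rot: [0.001, -0.155, 0.988, -0.0]
force: [1.7, -0.3, 1.2]
grip_width: 0.001
grip_force: 0.0
```

>>> {"op": "send_rows", "data": {
  "targets": [
    {"offset": [-3, -1, 2], "spin": 0},
    {"offset": [-6, -2, 4], "spin": 0},
    {"offset": [-6, -2, 4], "spin": 0},
    {"offset": [-6, -2, 4], "spin": 0}
  ]
}}

```text
time_s: 9.42
eef_pos: [451.0, -111.4, 213.0]
ee_rot: [0.002, -0.154, 0.988, -0.001]
force: [0.1, -0.5, -1.0]
grip_width: 0.0
grip_force: 0.0
```

Run:
```python
from h import *
st=ctrl.sense()
a,_=ctrl.capture('scene');b,_=ctrl.capture('side');w,_=ctrl.capture('wrist')
for c in('scene','side','wrist'):
    for r in ctrl.place_of(c,'anode_tail')[:3]: print(c,r['conf'],atz(c,r['uv'],23,st).round())
a=cv2.resize(a[150:250,180:290],(440,400),interpolation=2)[...,::-1]
b=cv2.resize(b[150:260,200:330],(473,400),interpolation=2)[...,::-1]
w=cv2.resize(w,(533,400))[...,::-1]
cv2.imwrite('pics/t5.png',cv2.resize(np.hstack([a,b,w]),(800,221)))
```

```text
scene 0.95 [ 373. -211.   23.]
scene 0.87 [ 522. -399.   23.]
scene 0.84 [ 730. -267.   23.]
side 0.9 [ 724. -291.   23.]
side 0.66 [556. -81.  23.]
side 0.58 [ 352. -238.   23.]
wrist 0.72 [ 711. -280.   23.]
wrist 0.66 [ 357. -220.   23.]
```

View pics/t5.png

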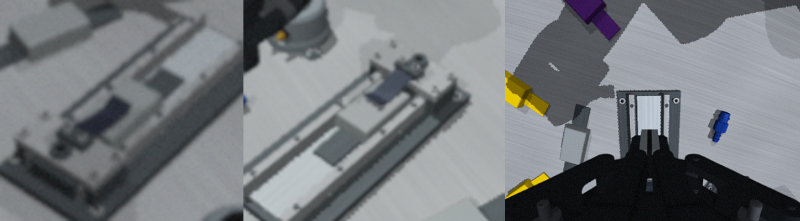

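The fingers are clear and the block sits under the lifted leaf with the bed down. I'll check the strap end against its home position by overlay.

Run:
```python
from h import *
im,_=ctrl.capture('side');c=ctrl.calibration('side');V=np.array(c['view'])
im=np.ascontiguousarray(im[...,::-1])
def proj(j):
    a=.31;p=np.array([619+j[0]*np.cos(a)-j[1]*np.sin(a),-57+j[0]*np.sin(a)+j[1]*np.cos(a),j[2],1]);q=(V@p)[:3];s=q[:2]/q[2];s=s*(1+c['k1']*(s@s));return np.array([s[0]*c['fx']+c['cx'],s[1]*c['fy']+c['cy']])
S=6;big=cv2.resize(im[160:260,195:325],None,fx=S,fy=S,interpolation=2)
f=lambda j:tuple(int(v) for v in (proj(j)-[195,160]+.5)*S)
for p,q,col in [((-85,-15,23),(-85,15,23),(0,0,255)),((-170,-23,18),(-170,23,18),(255,0,0)),((50,-48,46),(50,48,46),(0,255,0)),((-40,-25,23),(-40,25,23),(0,255,255))]: cv2.line(big,f(p),f(q),col,1)
cv2.imwrite('pics/t6.png',big)
```

```text
(no output)
```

View pics/t6.png

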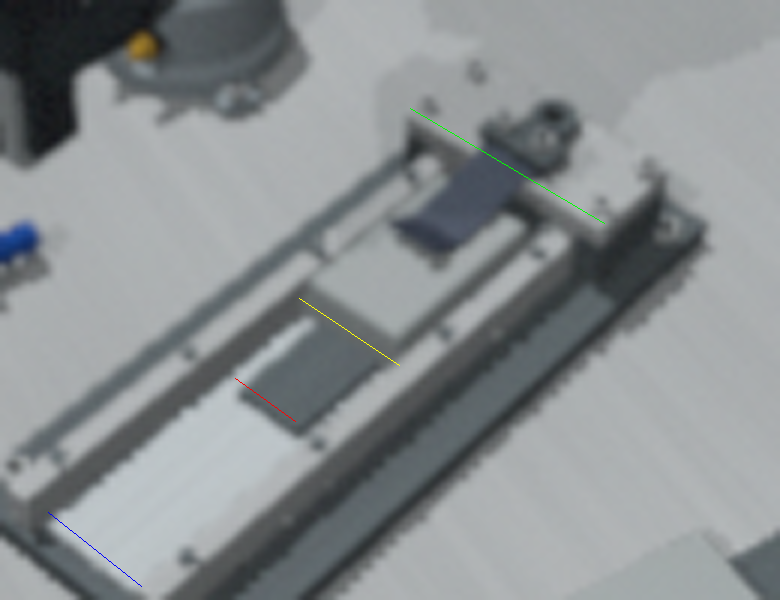

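The overlay lines for the strap end, the bed end and the bush plate are all off by the same 12 px or so, so the strap end is home. The leaf lies on the block.

```bash
python3 -c "
from rig import ctrl
print(ctrl.finish_job())"
```

```text
the job is handed in; nothing more can be done
None
```

The anode was pressed down, slid under the leaf spring and butted against the end stop; it is held there by the leaf, the arm is clear, and the job is handed in.

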